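# Check a spare reflector lamp under the work lantern

### The arm

A 6-joint arm with a two-finger parallel gripper is mounted at the origin on the work surface. World frame = base frame: x ahead of the robot, y to its left, z up, the work surface at z = 0. Lengths are in mm, angles in degrees, forces in N, time in s.
With the tool pointing down it reaches from about 300 to 850 mm from the base axis. Payload 4.2 kg.
Tool frame: the origin (TCP) lies at the very end of the fingers, on their centre line; the grasp point (between the pads) lies 19 mm behind it (env.grip_point_offset is the distance from the TCP to the grasp point, in mm); z points along the fingers, y is the line along which they close (so a half turn about z gives the same grasp; the last joint's range is limited). The gripper opens to 91 mm and grips with 3 to 60 N. Pads are 32 mm wide; open, the fingers measure 118 mm over their backs; the gripper's body (76 mm by 178 mm) begins 60 mm behind the grasp point.
Start: joints at [75.344, 18.312, 89.639, -0, 72.044, -1.146], TCP at [134.333, 559.104, 213.976] pointing down, gripper open.
Joint ranges: [-177.97, 177.97], [-48.28, 115.42], [12.27, 149.76], [-77.06, 257.06], [2.81, 150.46], [-146.56, 146.56]. Speed limits (degrees/s): [147.25, 147.25, 180, 180, 180, 180].

### API

Orientations are given as [roll, pitch, yaw] about the fixed x, y, z axes, in that order (R = Rz(yaw) Ry(pitch) Rx(roll)).
In Python, from workcell import env gives the robot as it stands. The module is installed in compiled form; this text tells all that it offers.
- The arm moves only by the tool arm_command, never from a script. Its argument "rows" is a list of rows, each an object with "delta_pos": the shift along the tool's x, y, z in mm, a list of three; "roll": the turn about the tool's z in units of 5 degrees (1.0 is 5 degrees); "jaw": the opening in per cent of the stroke, from 0 (shut) to 100 (fully open). A call has 1 to 20 rows; each row is the pose to reach, as a shift and turn from the pose commanded when the call began, along the tool's axes at that moment; what a row does not reach only later rows make up. A row lasts 1/12 s, in which the tool goes at most 41.7 mm and 7.16 degrees, less where a joint would pass 70% of its speed; a pose out of reach is approached as far as the arm can. A call with a gripper value outside its range is refused whole. The fingers move at their own pace and stop on an object; "squeeze" is the grip in N (left out, the last holds). Time passes only in rows, so rows that repeat a pose let the fingers close. It gives the time, the measured TCP pose, the force, the opening and the grip force at its end, in the units of the state.
- env.state(): the state, without advancing time (a new reading comes with each control period).
- env.grab_frame(name): name is "scene" or "top" or "wrist"; returns a dict with "img" (480x640x3 uint8, blue, green, red), "z_map" (480x640 float32, mm along the optical axis (not along the pixel's ray), 0 where there is no reading), "fov_y" (degrees; the focal length in pixels is half the picture's height over the tangent of half this angle, whatever the lens; pixels are square), "cx", "cy" (the principal point, pixels), "R" (3x3) and "t" (3): a world point X has camera coordinates R X + t; the wrist camera has in their place "T_tool_cam" (4x4, takes a point from camera to tool coordinates, whose origin is the TCP and whose axes are the flange's). Camera axes: x right, y down, z forward; pixel columns grow to the right and rows downward; lengths in mm; the calibration is good to about 2 mm. A picture is of the moment at which its call begins: read the wrist's pose just before it.
- env.job_done(): hands the job in; it is judged then, once.
The state is a dict: "time_s": time; "qpos": joint angles; "qvel": joint speeds; "effort": joint torques, N m; "ee_pos": TCP position; "ee_rot": TCP orientation; "force": force on the tool from outside, world axes, zero at the start; "torque": the same for the moment, N m; "gripper_width": finger opening in mm; "gripper_force": force on a finger pad.
Only numpy, scipy, OpenCV 4.12 (cv2) and the standard library are available. Lean on these libraries where they do the work, as an engineer would, in place of code of your own. Each camera call takes 0.05 s, during which the arm holds its last target. There are 200 camera calls.

### The job

Hang the work lantern by its handle on the hook of the boom stand and let go of it. Then take the spring tongs, close them on the white ceramic base of the smallest of the three reflector lamps (never touching that lamp with the gripper itself), lift it without tipping it over, and finish while still holding it up in the tongs beside the hanging lantern: the lamp's face down and at least 10 cm above the bench, and its middle no more than 20 cm from the lantern's middle seen from above. Leave the two larger lamps, the tape roll and the screwdriver where they are.

Things in the scene. Friction and masses are not known exactly. Their poses are not given: they have to be found in the camera images.
- hook_seat (a point): Where a hung bar rests in the open hook at the end of the boom arm (8 mm round wire): on top of its lowest part (16 mm long), about 230 mm high, 130 mm from the post. x points level from the hook to the post, z up. Towards the post the wire rises 12 mm to the level arm; along -x it rises to the tip, 24 mm from this point, topping out 22 mm above it. Nothing else is near the hook.
- lantern_handle (a point): Middle of the top bar of the lantern's rigid arched handle: bar round, 10 mm thick, straight for 100 mm along this point's y axis, 174 mm above the lantern's underside, over its middle. The handle's legs stand 58 mm either side; the opening under the bar is 59 mm high. z points up when it stands.
- lantern: Work lantern, loose, about 0.35 kg, grey and white, standing on the bench: round body 88 mm across and 110 mm high below the handle. Origin at the centre of its underside, z up along its axis, handle bar along y.
- stand: Boom stand, fixed: round foot 150 mm across, upright 18 mm tube with a small clamp block, level arm at 238 mm height ending in the hook. Origin under its post on the bench, hook towards -x, z up.
- tongs_grip (a point): Midway between the rubber sleeves (56 mm long, 22 mm high) on the two arms of the tongs, 11 mm above their underside: grip here, across both sleeves. x points to the tips, y across the tongs, z up. Over the sleeves' outsides the tongs measure 51 mm open and 30 mm when the tips close on the lamp's base; the tips close 1.9 times as far as the sleeves.
- tongs: Spring tongs, loose, 0.10 kg, balanced near the sleeves, 205 mm long, steel with black rubber, lying flat on the bench (22 mm high): a bow at the rear and two arms that open level and spring back, pushing on each sleeve with 7 N at first, 9 N when closed on the lamp's base. Origin on the underside below tongs_grip, same axes.
- tong_left_tip (a point): Middle of the inner face of the rubber tip pad (28 mm long, 14 mm high) of the arm on the +y side of the tongs; at rest 67 mm from the other tip and about 83 mm ahead of tongs_grip, 11 mm above the tongs' underside.
- tong_right_tip (a point): The same for the arm on the -y side.
- tong_left: The +y arm of the tongs: origin on its hinge at the bow, 95 mm behind tongs_grip, z up.
- tong_right: The -y arm of the tongs: origin on its hinge at the bow, z up.
- lamp_base (a point): The smallest reflector lamp, loose, about 50 g, standing face down on a 3 mm rubber mat: aluminium reflector 50 mm across at its foot, narrowing to an upright round white ceramic base 28 mm across, from 32 to 50 mm above its underside, with two small pins on top (57 mm in all). This point is the centre of the ceramic base, 41 mm above the lamp's underside, z up.
- lamp: The same lamp: origin at the centre of its face (its underside).
- lamp_mid_mid (a point): Middle-sized reflector lamp with a brass screw base, standing face down on the same mat, 64 mm across, 85 mm high; the point is on its axis half-way up. To be left alone.
- lamp_large_mid (a point): Large reflector lamp with a brass screw base, standing face down on the same mat, 95 mm across, 92 mm high; the point is on its axis half-way up. To be left alone.
- tape: Black roll of tape lying flat, 110 mm across, 48 mm high; origin at the centre of its underside. To be left alone.
- driver: Screwdriver lying on the bench, 190 mm long; to be left alone.

How it is judged:
By the outcome, as a careful person would: the job done as asked, in the order asked, and still so for the second after the job is handed in, while the arm keeps its last pose, push and grip.
It also fails if it takes over 61 s, if anything falls off the work surface, if the arm or the gripper's body presses on something with over 40 N, if the wrist force passes 120 N, or if a joint passes its speed limit or range.

## Working session

There is one attempt and no reset: what is moved stays moved. The work goes in short steps, Python scripts to look and compute and a tool call to move; the robot and the scene stay as the last step left them, time stands still between calls to the robot, and variables do not carry over. Pictures are saved under pics/ and viewed, at most 12 in all, crops included, and the job is handed in when it is done.

Besides the shell and the picture viewer there is one more tool, called after "Emit:" as name(argument=value, ...), one argument or row to a line, values as JSON. arm_command: Moves the arm, as the interface text tells. Its arguments: {"type":"object","properties":{"rows":{"type":"array"},"squeeze":{"type":"number"}},"required":["rows"]}

```bash
mkdir -p pics
cat > h.py <<'E'
import numpy as np, cv2
from workcell import env
from scipy.spatial.transform import Rotation as Ro
def cloud(name):
    s=env.state(); f=env.grab_frame(name); z=f["z_map"]
    F=240/np.tan(np.radians(f["fov_y"])/2)
    v,u=np.mgrid[:480,:640]
    P=np.stack([(u-f["cx"])/F*z,(v-f["cy"])/F*z,z],-1).astype(float)
    if "R" in f: W=(P-np.array(f["t"]))@np.array(f["R"])
    else:
        T=np.array(f["T_tool_cam"]); Q=P@T[:3,:3].T+T[:3,3]
        W=Q@tool(s)[0].T+tool(s)[1]
    W[z==0]=np.nan
    return f["img"],W
def tool(s=None):
    s=s or env.state()
    return Ro.from_euler("xyz",s["ee_rot"],degrees=True).as_matrix(),np.array(s["ee_pos"])
E
python3 - <<'E'
from h import *
for n in("scene","top"):
    im,W=cloud(n); cv2.imwrite(f"pics/{n}0.png",im); np.save(n,W)
print(env.state())
E
```

```text
{'time_s': 0.1, 'qpos': array([ 7.53443608e+01,  1.83463795e+01,  8.96991654e+01, -9.47343808e-04,
        7.20428039e+01, -1.14669137e+00]), 'qvel': array([ 0.10152571, -0.12776613, -0.01232376, -0.08175431, -0.01971778,
        0.14245309]), 'effort': array([ 1.54550169e-03, -4.13332415e+01, -2.32509130e+01,  7.28363357e-02,
        4.21650661e-02, -6.94474784e-05]), 'ee_pos': array([134.21765447, 558.65790491, 213.22207013]), 'ee_rot': array([-1.79911651e+02, -8.67489048e-04,  1.66491344e+02]), 'force': array([-0.75653459,  0.31302357, -0.18109941]), 'torque': array([0.01818522, 0.03238932, 0.06541174]), 'gripper_force': 0.0, 'gripper_width': 91.33923680242671}
```

View pics/top0.png

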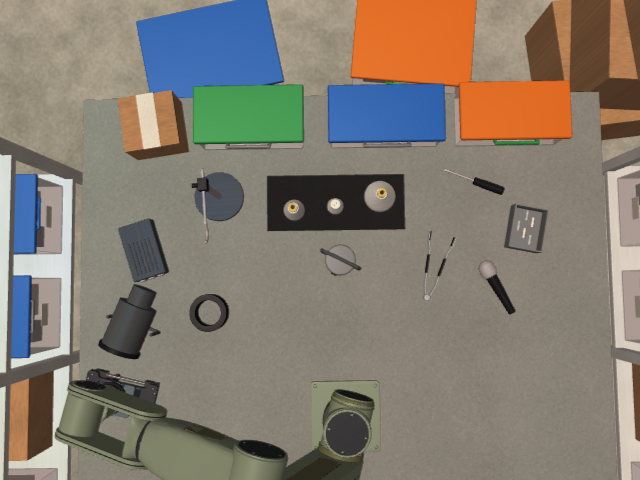

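View pics/scene0.png

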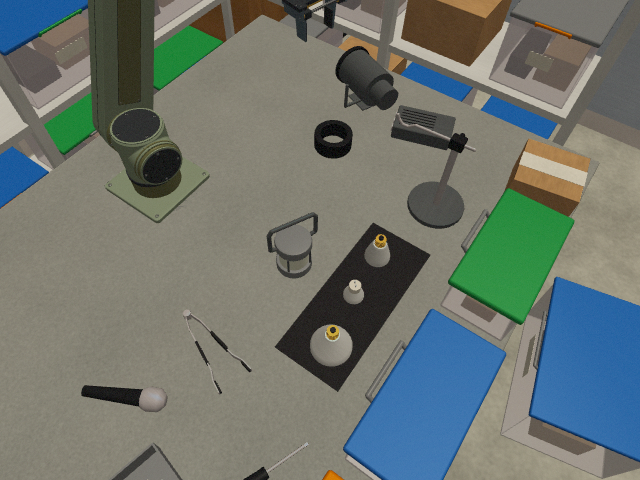

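The top view shows the lantern at (340,260) with its handle running diagonally. The hook end is at (207,240) and the post at (203,185). The small lamp is at (335,205). The tongs have their bow at (427,297) and tips at (431,232) and (454,238).

Run:
```python
from h import *
W=np.load("top.npy"); S=np.load("scene.npy")
def sel(W,u0,u1,v0,v1,z0,z1):
    A=W[v0:v1,u0:u1].reshape(-1,3); return A[(A[:,2]>z0)&(A[:,2]<z1)]
def rep(n,A):
    if len(A)<2: print(n,len(A));return
    m=A.mean(0); U=np.linalg.svd(A-m)[2][0]; p=(A-m)@U
    print(n,len(A),m.round(1),"med",np.median(A,0).round(1),"mid",((A.min(0)+A.max(0))/2).round(1),"ang",np.degrees(np.arctan2(U[1],U[0])).round(1),"ext",p.min().round(),p.max().round(), "ends",(m+U*p.min()).round(1),(m+U*p.max()).round(1))
for n,X,b in(("top",W,(310,370,235,285)),("scene",S,(255,330,205,285))):
    rep(n+" handle",sel(X,*b,160,185)); rep(n+" body",sel(X,*b,100,116))
for n,X,b in(("top",W,(185,225,160,250)),("scene",S,(385,485,100,165))):
    A=sel(X,*b,215,262); rep(n+" boom",A)
rep("foot",sel(W,180,250,165,230,5,40)); rep("footS",sel(S,400,470,175,235,5,40))
for n,X,b in(("top",W,(415,465,225,305)),("scene",S,(175,255,300,400))):
    rep(n+" tongs",sel(X,*b,12,30))
for n,X,b in(("top",W,(322,350,192,218)),("scene",S,(335,370,272,310))):
    rep(n+" lamp",sel(X,*b,43,70)); rep(n+" lampall",sel(X,*b,10,70))
for n,b in(("mid",(278,310,192,226)),("large",(358,400,172,216)),("tape",(185,232,288,336))): rep(n,sel(W,*b,12,110))
for v in range(180,246,4):
    r=W[v,195:215]; k=np.nanargmax(r[:,2]); print(v,195+k,r[k].round(1))
```

```text
top handle 154 [460.5   9.9 176.9] med [461.7  10.5 177.8] mid [460.9  10.4 172.8] ang -116.7 ext -62.0 62.0 ends [488.2  65.  176.9] [432.8 -45.2 177. ]
top body 572 [459.9   9.6 109.5] med [458.9   9.7 109.5] mid [460.3  12.6 108. ] ang 158.8 ext -44.0 43.0 ends [500.9  -6.3 109.7] [420.1  25.  109.2]
scene handle 261 [462.1   6.  175.1] med [461.6   5.3 176.4] mid [462.5   8.6 171.2] ang -116.7 ext -64.0 59.0 ends [490.9  63.2 176. ] [435.7 -46.5 174.3]
scene body 1022 [465.6   5.9 108.5] med [465.6   5.1 108.8] mid [462.7   8.  107.8] ang 65.7 ext -61.0 63.0 ends [440.4 -49.9 107.9] [491.7  63.5 109.1]
top boom 366 [624.4 372.7 244.6] med [646.4 370.5 244.3] mid [604.4 381.3 242.4] ang -175.3 ext -78.0 118.0 ends [701.8 379.  250.1] [506.7 363.1 236.3]
scene boom 553 [629.  368.8 240.5] med [653.1 366.9 240.4] mid [605.6 382.1 235.1] ang 2.2 ext -123.0 77.0 ends [506.3 364.  234.9] [705.4 371.8 244. ]
foot 2042 [657.5 374.1  14.6] med [654.2 367.7  14.8] mid [659.5 388.9  21.9] ang 104.1 ext -112.0 135.0 ends [684.9 265.2  17.2] [624.5 504.9  11.5]
footS 1933 [665.3 366.1  15. ] 
[... 1299 characters left out ...]
.3] ang -112.4 ext -79.0 65.0 ends [681.7 -39.7  28.4] [ 627.7 -170.4   54.8]
tape 714 [310.8 399.1  44.7] med [310.1 401.3  47.7] mid [315.5 403.2  36.2] ang 106.1 ext -68.0 64.0 ends [329.7 333.7  44.7] [293.1 460.2  44.7]
180 201 [669.1 375.  260. ]
184 198 [659.2 383.8 255.7]
188 201 [648.2 375.4 257.7]
192 202 [640.2 376.6 239.7]
196 203 [628.4 372.4 246.9]
200 203 [617.8 372.5 246.5]
204 203 [607.7 373.5 241.6]
208 205 [596.9 368.1 241.6]
212 206 [586.1 365.3 242.4]
216 205 [575.  367.  246.7]
220 204 [564.6 370.  244.9]
224 206 [553.8 364.5 245.9]
228 206 [543.7 365.8 239.8]
232 206 [533.9 367.9 229.6]
236 207 [522.7 363.9 236. ]
240 207 [511.  360.8 250.8]
244 201 [515.7 429.5   7.5]
```

Run:
```python
import cv2
import numpy as np
a=cv2.imread("pics/top0.png")[225:305,410:470];b=cv2.imread("pics/scene0.png")[100:170,385:485]
a=cv2.resize(a,None,fx=6,fy=6); b=cv2.resize(b,None,fx=4,fy=4)
c=np.zeros((480,770,3),np.uint8); c[:,:360]=a; c[:280,365:765]=b
cv2.imwrite("pics/c1.png",c)
```

```text
(no output)
```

View pics/c1.png

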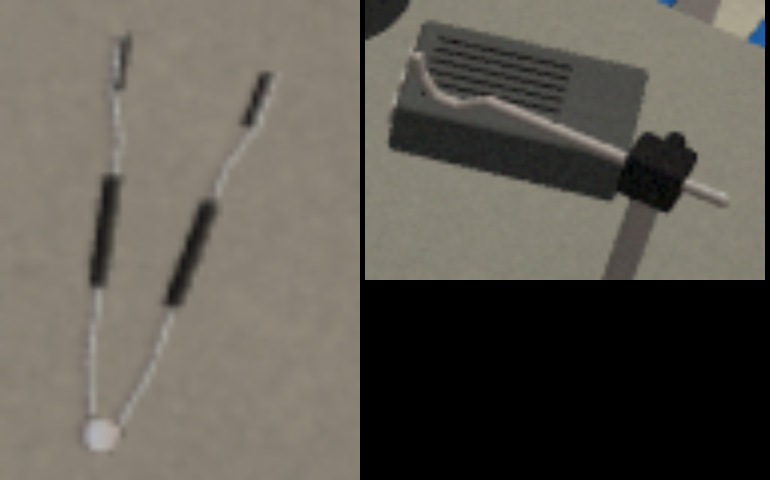

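```bash
cat >> h.py <<'E'
def plan(x,y,z,ty=None):
    "delta in tool axes & roll units for TCP target; ty = world angle of tool y"
    R,p=tool(); d=R.T@(np.array([x,y,z])-p); a=np.degrees(np.arctan2(R[1,1],R[0,1]))
    r=0 if ty is None else -((ty-a+180)%360-180)/5
    print("delta",d.round(1),"roll",round(r,2),"| pos",p.round(1),"ty",round(a,2))
E
python3 -c "
from h import *
plan(448,-17,290,-26.7)"
```

```text
delta [-439.6 -486.6  -76. ] roll 20.64 | pos [134.2 558.7 213.2] ty 76.49
```

Emit:
arm_command(
  rows=[
    {"delta_pos": [-88,-97,-76],"roll": 4,"jaw": 100},
    {"delta_pos": [-176,-194,-76],"roll": 8,"jaw": 100},
    {"delta_pos": [-264,-291,-76],"roll": 12,"jaw": 100},
    {"delta_pos": [-352,-388,-76],"roll": 16,"jaw": 100},
    {"delta_pos": [-440,-487,-76],"roll": 20.6,"jaw": 100},
    {"delta_pos": [-440,-487,-76],"roll": 20.6,"jaw": 100},
    {"delta_pos": [-440,-487,-76],"roll": 20.6,"jaw": 100},
    {"delta_pos": [-440,-487,-76],"roll": 20.6,"jaw": 100},
    {"delta_pos": [-440,-487,-76],"roll": 20.6,"jaw": 100},
    {"delta_pos": [-440,-487,-76],"roll": 20.6,"jaw": 100},
    {"delta_pos": [-440,-487,-76],"roll": 20.6,"jaw": 100},
    {"delta_pos": [-440,-487,-76],"roll": 20.6,"jaw": 100},
    {"delta_pos": [-440,-487,-76],"roll": 20.6,"jaw": 100},
    {"delta_pos": [-440,-487,-76],"roll": 20.6,"jaw": 100},
    {"delta_pos": [-440,-487,-76],"roll": 20.6,"jaw": 100},
    {"delta_pos": [-440,-487,-76],"roll": 20.6,"jaw": 100},
    {"delta_pos": [-440,-487,-76],"roll": 20.6,"jaw": 100},
    {"delta_pos": [-440,-487,-76],"roll": 20.6,"jaw": 100},
    {"delta_pos": [-440,-487,-76],"roll": 20.6,"jaw": 100},
    {"delta_pos": [-440,-487,-76],"roll": 20.6,"jaw": 100},
  ],
)

```text
time_s: 1.77
ee_pos: [447.6, -16.2, 289.7]
ee_rot: [-179.9, -0.0, 63.6]
force: [1.1, 0.4, 0.2]
gripper_width: 91.5
gripper_force: 0.0
```

Run:
```python
from h import *
im,W=cloud("wrist"); cv2.imwrite("pics/w1.png",im)
m=(W[...,2]>168)&(W[...,2]<190)&(np.hypot(W[...,0]-461,W[...,1]-8)<85)
A=W[m];print(len(A),A.mean(0),A.min(0),A.max(0))
c,sz,ang=cv2.minAreaRect(A[:,:2].astype(np.float32)); print(c,sz,ang)
plan(448,-17,155,-26.7)
```

```text
1954 [463.22211369  14.33451127 177.921995  ] [432.07597899 -43.13329383 168.16834862] [490.84152812  64.92008487 180.98763298]
(461.5250549316406, 10.64486312866211) (120.3015365600586, 9.801864624023438) 63.421363830566406
delta [ -0.8   0.8 134.8] roll 0.06 | pos [447.7 -16.  289.8] ty -26.4
```

View pics/w1.png

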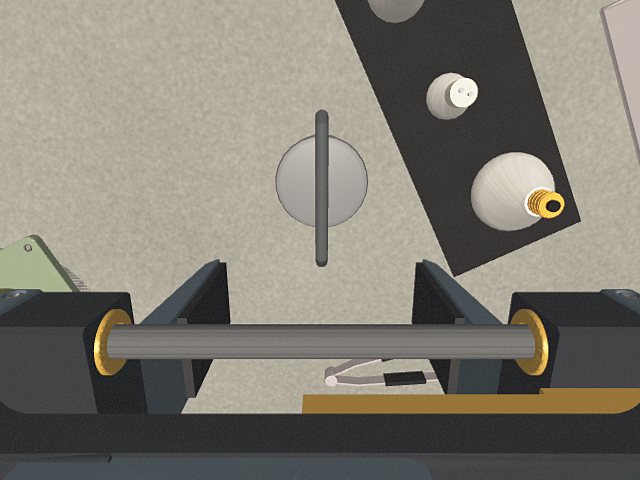

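The wrist view shows the handle bar centred at column 321, aligned between the fingers. I'll descend and grip.

Emit:
arm_command(
  rows=[
    {"delta_pos": [0,0,40],"roll": 0,"jaw": 100},
    {"delta_pos": [0,0,75],"roll": 0,"jaw": 80},
    {"delta_pos": [0,0,105],"roll": 0,"jaw": 60},
    {"delta_pos": [0,0,125],"roll": 0,"jaw": 50},
    {"delta_pos": [0,0,135],"roll": 0,"jaw": 40},
    {"delta_pos": [0,0,135],"roll": 0,"jaw": 30},
    {"delta_pos": [0,0,135],"roll": 0,"jaw": 20},
    {"delta_pos": [0,0,135],"roll": 0,"jaw": 0},
    {"delta_pos": [0,0,135],"roll": 0,"jaw": 0},
    {"delta_pos": [0,0,135],"roll": 0,"jaw": 0},
    {"delta_pos": [0,0,135],"roll": 0,"jaw": 0},
    {"delta_pos": [0,0,135],"roll": 0,"jaw": 0},
    {"delta_pos": [0,0,135],"roll": 0,"jaw": 0},
  ],
  squeeze=50,
)

```text
time_s: 2.9
ee_pos: [448.5, -17.2, 155.2]
ee_rot: [180.0, -0.0, 63.5]
force: [0.1, -0.5, -0.3]
gripper_width: 14.3
gripper_force: 0.0
```

```bash
python3 -c "
from h import *
s=env.state();print(s['gripper_width'],s['gripper_force'],s['time_s'])
plan(531,334,310,4)"
```

```text
14.2670376571962 0.0 2.9
delta [ 351.2  -82.9 -154.7] roll -6.1 | pos [448.5 -17.2 155.2] ty -26.52
```

Emit:
arm_command(
  rows=[
    {"delta_pos": [0,0,0],"roll": 0,"jaw": 0},
    {"delta_pos": [0,0,0],"roll": 0,"jaw": 0},
    {"delta_pos": [0,0,0],"roll": 0,"jaw": 0},
    {"delta_pos": [0,0,0],"roll": 0,"jaw": 0},
    {"delta_pos": [0,0,0],"roll": 0,"jaw": 0},
    {"delta_pos": [0,0,-5],"roll": 0,"jaw": 0},
    {"delta_pos": [0,0,-15],"roll": 0,"jaw": 0},
    {"delta_pos": [0,0,-30],"roll": 0,"jaw": 0},
    {"delta_pos": [0,0,-50],"roll": 0,"jaw": 0},
    {"delta_pos": [0,0,-70],"roll": 0,"jaw": 0},
    {"delta_pos": [0,0,-85],"roll": 0,"jaw": 0},
    {"delta_pos": [0,0,-94],"roll": 0,"jaw": 0},
    {"delta_pos": [0,0,-97],"roll": 0,"jaw": 0},
    {"delta_pos": [0,0,-97],"roll": 0,"jaw": 0},
  ],
)

```text
time_s: 4.07
ee_pos: [448.4, -17.3, 252.0]
ee_rot: [180.0, -0.0, 63.5]
force: [-1.1, -0.7, -2.9]
gripper_width: 8.8
gripper_force: 50.0
```

```bash
python3 -c "
from h import *
s=env.state();print(s['gripper_width'],s['gripper_force'],s['time_s'],s['force'])
plan(427,326,252,4)"
```

```text
8.789810806887207 49.998990297317505 4.0667 [-1.11844065 -0.66611481 -2.86518973]
delta [ 2.976e+02 -1.724e+02 -1.000e-01] roll -6.1 | pos [448.4 -17.3 252. ] ty -26.51
```

Emit:
arm_command(
  rows=[
    {"delta_pos": [3,-2,0],"roll": 0,"jaw": 0},
    {"delta_pos": [10,-6,0],"roll": -0.2,"jaw": 0},
    {"delta_pos": [22,-13,0],"roll": -0.5,"jaw": 0},
    {"delta_pos": [40,-23,0],"roll": -0.9,"jaw": 0},
    {"delta_pos": [62,-36,0],"roll": -1.3,"jaw": 0},
    {"delta_pos": [86,-50,0],"roll": -1.8,"jaw": 0},
    {"delta_pos": [112,-65,0],"roll": -2.3,"jaw": 0},
    {"delta_pos": [138,-80,0],"roll": -2.8,"jaw": 0},
    {"delta_pos": [164,-95,0],"roll": -3.4,"jaw": 0},
    {"delta_pos": [190,-110,0],"roll": -3.9,"jaw": 0},
    {"delta_pos": [214,-124,0],"roll": -4.4,"jaw": 0},
    {"delta_pos": [238,-138,0],"roll": -4.9,"jaw": 0},
    {"delta_pos": [259,-150,0],"roll": -5.3,"jaw": 0},
    {"delta_pos": [276,-160,0],"roll": -5.7,"jaw": 0},
    {"delta_pos": [288,-167,0],"roll": -5.9,"jaw": 0},
    {"delta_pos": [295,-171,0],"roll": -6.1,"jaw": 0},
    {"delta_pos": [298,-172,0],"roll": -6.1,"jaw": 0},
    {"delta_pos": [298,-172,0],"roll": -6.1,"jaw": 0},
    {"delta_pos": [298,-172,0],"roll": -6.1,"jaw": 0},
  ],
)

```text
time_s: 5.65
ee_pos: [427.5, 325.4, 251.8]
ee_rot: [-180.0, 0.1, 93.9]
force: [0.3, -0.5, -2.8]
gripper_width: 9.0
gripper_force: 50.0
```

Run:
```python
from h import *
im,W=cloud("wrist"); cv2.imwrite("pics/w2.png",im); np.save("w2",W)
plan(427,326,252,4)
z=W[...,2]
A=W[(z>222)&(z<262)&(W[...,0]>490)&(W[...,0]<640)&(abs(W[...,1]-366)<25)]
print(len(A))
for x in range(495,640,8):
    B=A[abs(A[:,0]-x)<4]
    if len(B): print(x,len(B),np.median(B,0).round(1),B[:,1].min().round(1),B[:,1].max().round(1),B[:,2].max().round(1))
H=W[(z>255)&(z<290)&(W[...,0]<460)&(W[...,1]>330)&(W[...,1]<440)]; print("handle",len(H),H.mean(0),H.min(0),H.max(0),cv2.minAreaRect(H[:,:2].astype(np.float32)))
```

```text
delta [ 0.8 -0.5 -0.1] roll -0.02 | pos [427.5 325.2 251.9] ty 3.92
2462
503 135 [505.6 366.7 250.4] 362.5 369.7 253.8
511 186 [509.  368.5 250.6] 362.7 370.6 253.7
519 122 [519.3 369.  235.4] 363.7 371.0 240.7
527 186 [527.5 368.4 230. ] 363.7 371.5 233.2
535 235 [534.9 368.6 229.9] 364.0 371.9 233.2
543 330 [543.1 369.  232.6] 364.3 372.5 237.2
551 364 [551.1 369.4 238.1] 364.5 373.0 243.5
559 279 [558.8 370.  241.6] 365.1 373.5 243.8
567 251 [567.  370.6 241.9] 366.0 373.9 243.9
575 256 [574.8 371.4 241.8] 366.9 374.3 244.1
583 118 [580.8 371.  241.8] 367.2 374.5 243.4
handle 6567 [424.64804393 368.9806317  274.59979398] [410.778445   330.01066731 255.05852056] [442.14991652 418.16591505 289.95523157] ((429.0054931640625, 373.609130859375), (87.68181610107422, 31.08610725402832), 85.2605972290039)
```

View pics/w2.png

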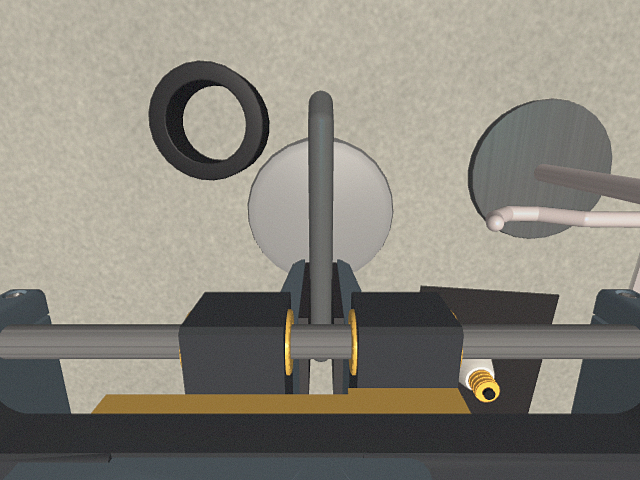

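The wrist view shows the hook tip at (495,223), with the wire running right to the boom. The held bar is vertical at column 321. Next I'll measure the bar tilt and its offset.

Run:
```python
from h import *
W=np.load("w2.npy"); z=W[...,2]
m=(z>245)&(z<295)&(abs(W[...,0]-425)<14)&(W[...,1]>335)
for y in range(340,425,6):
    B=W[m&(abs(W[...,1]-y)<3)]
    if len(B): print(y,len(B),((B[:,0].min()+B[:,0].max())/2).round(1),np.median(B[:,2]).round(1),np.percentile(B[:,2],98).round(1))
plan(500,331,252,4)
```

```text
340 1386 422.7 276.3 294.4
346 774 426.2 275.6 293.9
352 322 425.9 275.4 276.9
358 338 425.4 275.3 277.0
364 340 425.0 275.3 276.8
370 351 424.6 275.3 276.9
376 356 424.2 275.3 277.0
382 368 423.6 275.2 276.9
388 389 423.2 275.1 276.8
394 406 422.9 275.0 276.9
400 421 422.6 275.0 276.7
406 424 422.1 274.7 276.6
412 363 421.5 268.6 274.2
418 128 421.7 262.4 265.4
delta [ 0.8 72.7 -0.1] roll -0.02 | pos [427.5 325.2 251.9] ty 3.92
```

```bash
python3 -c "
from h import *
plan(427.5,335.7,252);plan(533,335.7,252)"
```

```text
delta [10.5  0.7 -0.1] roll 0 | pos [427.5 325.2 251.9] ty 3.92
delta [ 3.200e+00  1.059e+02 -1.000e-01] roll 0 | pos [427.5 325.2 251.9] ty 3.92
```

Emit:
arm_command(
  rows=[
    {"delta_pos": [2,0,0],"roll": 0,"jaw": 0},
    {"delta_pos": [6,2,0],"roll": 0,"jaw": 0},
    {"delta_pos": [10,8,0],"roll": 0,"jaw": 0},
    {"delta_pos": [10,17,0],"roll": 0,"jaw": 0},
    {"delta_pos": [9,29,0],"roll": 0,"jaw": 0},
    {"delta_pos": [8,42,0],"roll": 0,"jaw": 0},
    {"delta_pos": [7,56,0],"roll": 0,"jaw": 0},
    {"delta_pos": [6,70,0],"roll": 0,"jaw": 0},
    {"delta_pos": [5,83,0],"roll": 0,"jaw": 0},
    {"delta_pos": [4,94,0],"roll": 0,"jaw": 0},
    {"delta_pos": [3,102,0],"roll": 0,"jaw": 0},
    {"delta_pos": [3,106,0],"roll": 0,"jaw": 0},
    {"delta_pos": [3,106,0],"roll": 0,"jaw": 0},
    {"delta_pos": [3,106,4],"roll": 0,"jaw": 0},
    {"delta_pos": [3,106,11],"roll": 0,"jaw": 0},
    {"delta_pos": [3,106,19],"roll": 0,"jaw": 0},
    {"delta_pos": [3,106,26],"roll": 0,"jaw": 0},
    {"delta_pos": [3,106,31],"roll": 0,"jaw": 0},
    {"delta_pos": [3,106,33],"roll": 0,"jaw": 0},
    {"delta_pos": [3,106,33],"roll": 0,"jaw": 0},
  ],
)

```text
time_s: 7.37
ee_pos: [532.5, 336.4, 218.1]
ee_rot: [-179.9, 0.0, 94.0]
force: [-0.2, -0.3, -2.5]
gripper_width: 8.9
gripper_force: 50.0
```

Emit:
arm_command(
  rows=[
    {"delta_pos": [0,0,1],"roll": 0,"jaw": 0},
    {"delta_pos": [0,0,2],"roll": 0,"jaw": 0},
    {"delta_pos": [0,0,2],"roll": 0,"jaw": 0},
  ],
)

```text
time_s: 7.62
ee_pos: [533.1, 336.6, 217.1]
ee_rot: [180.0, -0.0, 94.0]
force: [-0.1, 0.5, -2.0]
gripper_width: 8.6
gripper_force: 50.0
```

Run:
```python
from h import *
print(env.state()["force"], env.state()["ee_pos"])
im,W=cloud("wrist"); a=im[:430]; im2,S=cloud("scene")
c=np.zeros((430,800,3),np.uint8); c[:322,:480]=cv2.resize(a,(480,322)); c[:320,480:800]=cv2.resize(im2[80:240,360:520],(320,320)); cv2.imwrite("pics/w3.png",c)
```

```text
[-0.08391957  0.54216679 -2.01234238] [533.09922907 336.64586925 217.1290732 ]
```

View pics/w3.png

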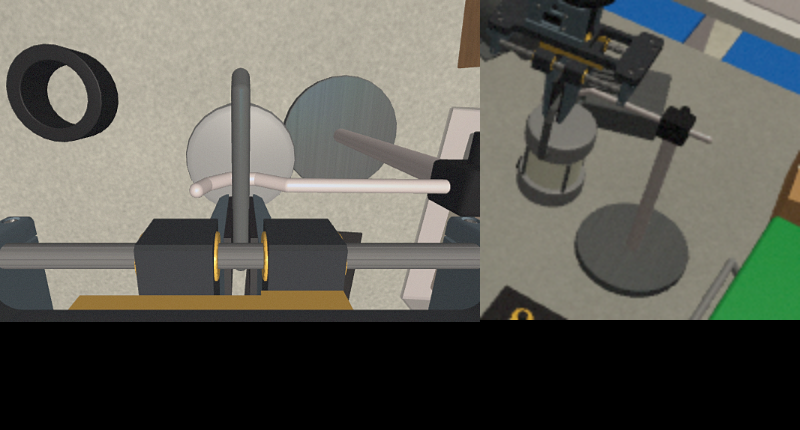

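The bar (column 240) sits over the trough of the hook, between the tip at (196,190) and the arm. I'll lower it until the weight transfers.

Emit:
arm_command(
  rows=[
    {"delta_pos": [0,0,1],"roll": 0,"jaw": 0},
    {"delta_pos": [0,0,2],"roll": 0,"jaw": 0},
    {"delta_pos": [0,0,2],"roll": 0,"jaw": 0},
  ],
)

```text
time_s: 7.97
ee_pos: [533.3, 336.7, 215.6]
ee_rot: [179.9, -0.0, 94.0]
force: [-0.8, 0.6, 0.0]
gripper_width: 8.5
gripper_force: 50.0
```

Emit:
arm_command(
  rows=[
    {"delta_pos": [0,0,1],"roll": 0,"jaw": 0},
    {"delta_pos": [0,0,1],"roll": 0,"jaw": 0},
    {"delta_pos": [0,0,1],"roll": 0,"jaw": 0},
  ],
)

```text
time_s: 8.22
ee_pos: [533.3, 336.7, 215.1]
ee_rot: [179.9, -0.0, 94.0]
force: [-1.2, -1.2, 5.0]
gripper_width: 8.8
gripper_force: 50.0
```

Contact is confirmed. I'll ease off, open slowly and rise.

Emit:
arm_command(
  rows=[
    {"delta_pos": [0,0,-0.7],"roll": 0,"jaw": 0},
    {"delta_pos": [0,0,-0.7],"roll": 0,"jaw": 12},
    {"delta_pos": [0,0,-0.7],"roll": 0,"jaw": 14},
    {"delta_pos": [0,0,-0.7],"roll": 0,"jaw": 17},
    {"delta_pos": [0,0,-0.7],"roll": 0,"jaw": 20},
    {"delta_pos": [0,0,-0.7],"roll": 0,"jaw": 25},
    {"delta_pos": [0,0,-0.7],"roll": 0,"jaw": 35},
    {"delta_pos": [0,0,-0.7],"roll": 0,"jaw": 35},
    {"delta_pos": [0,0,-0.7],"roll": 0,"jaw": 35},
    {"delta_pos": [0,0,-0.7],"roll": 0,"jaw": 35},
    {"delta_pos": [0,0,-0.7],"roll": 0,"jaw": 35},
    {"delta_pos": [0,0,-0.7],"roll": 0,"jaw": 35},
  ],
)

```text
time_s: 9.22
ee_pos: [533.0, 336.6, 214.7]
ee_rot: [180.0, -0.0, 94.0]
force: [-0.4, -0.0, -0.4]
gripper_width: 31.9
gripper_force: 0.0
```

Run:
```python
from h import *
s=env.state();print(s["force"],s["gripper_width"],s["time_s"])
im,W=cloud("wrist"); cv2.imwrite("pics/w4.png",im)
z=W[...,2]
m=(z>222)&(z<250)&(abs(W[...,0]-531)<14)&(W[...,1]>374)
for y in range(376,430,6):
    B=W[m&(abs(W[...,1]-y)<3)]
    if len(B): print(y,len(B),((B[:,0].min()+B[:,0].max())/2).round(1),np.percentile(B[:,2],95).round(1))
```

```text
[-0.43325918 -0.04638156 -0.43175351] 31.860790558019374 9.2167
376 290 530.4 240.6
382 357 530.3 240.6
388 376 529.9 240.9
394 383 529.4 240.8
400 386 529.0 240.7
406 402 528.4 240.7
412 430 528.0 240.8
418 421 527.6 240.8
424 365 527.3 237.0
```

Emit:
arm_command(
  rows=[
    {"delta_pos": [0,0,-5],"roll": 0,"jaw": 35},
    {"delta_pos": [0,0,-20],"roll": 0,"jaw": 35},
    {"delta_pos": [0,0,-50],"roll": 0,"jaw": 35},
    {"delta_pos": [0,0,-90],"roll": 0,"jaw": 40},
    {"delta_pos": [0,0,-120],"roll": 0,"jaw": 50},
    {"delta_pos": [0,0,-120],"roll": 0,"jaw": 60},
  ],
)

```text
time_s: 9.77
ee_pos: [535.1, 337.8, 342.9]
ee_rot: [179.3, -0.4, 94.0]
force: [0.9, -0.8, 0.9]
gripper_width: 46.9
gripper_force: 0.0
```

```bash
python3 -c "
from h import *
plan(385,-257,250,-103)"
```

```text
delta [-583.6 -192.2   86.6] roll 21.4 | pos [535.1 337.8 342.9] ty 3.98
```

Emit:
arm_command(
  rows=[
    {"delta_pos": [-117,-38,0],"roll": 4.3,"jaw": 100},
    {"delta_pos": [-234,-76,0],"roll": 8.6,"jaw": 100},
    {"delta_pos": [-351,-115,0],"roll": 12.8,"jaw": 100},
    {"delta_pos": [-468,-154,0],"roll": 17,"jaw": 100},
    {"delta_pos": [-583,-192,0],"roll": 21.4,"jaw": 100},
    {"delta_pos": [-583,-192,0],"roll": 21.4,"jaw": 100},
    {"delta_pos": [-583,-192,0],"roll": 21.4,"jaw": 100},
    {"delta_pos": [-583,-192,0],"roll": 21.4,"jaw": 100},
    {"delta_pos": [-583,-192,0],"roll": 21.4,"jaw": 100},
    {"delta_pos": [-583,-192,0],"roll": 21.4,"jaw": 100},
    {"delta_pos": [-583,-192,0],"roll": 21.4,"jaw": 100},
    {"delta_pos": [-583,-192,80],"roll": 21.4,"jaw": 100},
    {"delta_pos": [-583,-192,80],"roll": 21.4,"jaw": 100},
    {"delta_pos": [-583,-192,80],"roll": 21.4,"jaw": 100},
    {"delta_pos": [-583,-192,80],"roll": 21.4,"jaw": 100},
    {"delta_pos": [-583,-192,80],"roll": 21.4,"jaw": 100},
    {"delta_pos": [-583,-192,80],"roll": 21.4,"jaw": 100},
    {"delta_pos": [-583,-192,80],"roll": 21.4,"jaw": 100},
    {"delta_pos": [-583,-192,80],"roll": 21.4,"jaw": 100},
    {"delta_pos": [-583,-192,80],"roll": 21.4,"jaw": 100},
  ],
)

```text
time_s: 11.43
ee_pos: [383.0, -257.3, 255.7]
ee_rot: [180.0, -0.1, -12.9]
force: [0.1, -0.4, -0.5]
gripper_width: 91.2
gripper_force: 0.0
```

Run:
```python
from h import *
im,W=cloud("wrist"); cv2.imwrite("pics/w5.png",im); np.save("w5",W)
plan(450,-270,100,-103)
z=W[...,2]
m=((z>8)&(z<30)&(W[...,0]>310)&(W[...,0]<570)&(W[...,1]<-200)&(W[...,1]>-340)).astype(np.uint8)
n,l,st,c=cv2.connectedComponentsWithStats(m)
for i in range(1,n):
    if st[i,4]>60:
        A=W[l==i]; print(st[i],A.mean(0).round(1),A.min(0).round(1),A.max(0).round(1))
d=((im.max(-1)<75)&(m>0)).astype(np.uint8)
n,l,st,c=cv2.connectedComponentsWithStats(d)
for i in range(1,n):
    if st[i,4]>60:
        A=W[l==i]; r=cv2.minAreaRect(A[:,:2].astype(np.float32)); print("dark",st[i],A.mean(0).round(1),r)
```

```text
delta [ 67.9  -2.6 155.7] roll 0.03 | pos [ 382.9 -257.3  255.6] ty -102.86
[ 287   40   84  203 1984] [ 448.1 -276.1   19.7] [ 340.2 -340.     8.1] [ 549.3 -239.6   24.9]
dark [290  41   7  32 125] [ 533.7 -263.5   17.5] ((534.34228515625, -263.4803161621094), (3.53114652633667, 27.427967071533203), 80.64971160888672)
dark [359  45   9  31 137] [ 514.9 -331.1   17.7] ((515.1942749023438, -331.4457702636719), (4.080537796020508, 26.92049217224121), 68.33008575439453)
dark [299 116   9  55 315] [ 450.5 -253.8   21.6] ((449.484130859375, -253.42527770996094), (5.607779502868652, 55.95065689086914), 80.62113189697266)
dark [338 118  15  54 335] [ 438.9 -296.    21.5] ((438.1996765136719, -296.13079833984375), (6.0474982261657715, 54.705806732177734), 67.9732894897461)
```

View pics/w5.png

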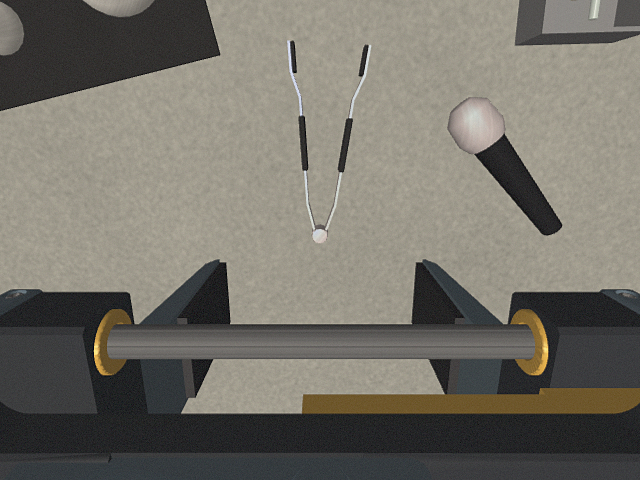

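The sleeves are at (304,143) and (345,145) and the tips at (292,56) and (364,60). That puts the grip point at (444,-275) with the tongs heading about -15.5°.

```bash
python3 -c "
from h import *
plan(444.2,-274.8,3,-105.5)"
```

```text
delta [ 63.2   3.3 252.7] roll 0.53 | pos [ 382.9 -257.3  255.6] ty -102.86
```

Emit:
arm_command(
  rows=[
    {"delta_pos": [30,2,20],"roll": 0.5,"jaw": 100},
    {"delta_pos": [63,3,40],"roll": 0.5,"jaw": 100},
    {"delta_pos": [63,3,80],"roll": 0.5,"jaw": 95},
    {"delta_pos": [63,3,120],"roll": 0.5,"jaw": 90},
    {"delta_pos": [63,3,160],"roll": 0.5,"jaw": 85},
    {"delta_pos": [63,3,195],"roll": 0.5,"jaw": 80},
    {"delta_pos": [63,3,215],"roll": 0.5,"jaw": 75},
    {"delta_pos": [63,3,230],"roll": 0.5,"jaw": 75},
    {"delta_pos": [63,3,230],"roll": 0.5,"jaw": 75},
    {"delta_pos": [63,3,230],"roll": 0.5,"jaw": 75},
    {"delta_pos": [63,3,230],"roll": 0.5,"jaw": 75},
  ],
)

```text
time_s: 12.4
ee_pos: [444.1, -275.6, 26.0]
ee_rot: [180.0, -0.2, -15.4]
force: [0.1, -1.1, 0.3]
gripper_width: 68.4
gripper_force: 0.0
```

```bash
python3 -c "
from h import *
plan(444.2,-274.8,3,-105.5);print(env.state()['gripper_width'])"
```

```text
delta [-0.2 -0.8 23. ] roll 0.01 | pos [ 444.1 -275.6   26. ] ty -105.45
68.38643603489102
```

Emit:
arm_command(
  rows=[
    {"delta_pos": [0,-0.8,10],"roll": 0,"jaw": 75},
    {"delta_pos": [0,-0.8,18],"roll": 0,"jaw": 75},
    {"delta_pos": [0,-0.8,23],"roll": 0,"jaw": 75},
    {"delta_pos": [0,-0.8,23],"roll": 0,"jaw": 70},
    {"delta_pos": [0,-0.8,23],"roll": 0,"jaw": 65},
    {"delta_pos": [0,-0.8,23],"roll": 0,"jaw": 60},
    {"delta_pos": [0,-0.8,23],"roll": 0,"jaw": 56},
    {"delta_pos": [0,-0.8,23],"roll": 0,"jaw": 52},
    {"delta_pos": [0,-0.8,23],"roll": 0,"jaw": 48},
    {"delta_pos": [0,-0.8,23],"roll": 0,"jaw": 48},
    {"delta_pos": [0,-0.8,23],"roll": 0,"jaw": 48},
    {"delta_pos": [0,-0.8,23],"roll": 0,"jaw": 48},
    {"delta_pos": [0,-0.8,23],"roll": 0,"jaw": 48},
  ],
  squeeze=20,
)

```text
time_s: 13.48
ee_pos: [443.1, -274.7, 1.7]
ee_rot: [180.0, -0.0, -15.5]
force: [0.0, 0.5, 0.1]
gripper_width: 44.0
gripper_force: 7.1
```

Emit:
arm_command(
  rows=[
    {"delta_pos": [0,0,-3],"roll": 0,"jaw": 48},
    {"delta_pos": [0,0,-10],"roll": 0,"jaw": 48},
    {"delta_pos": [0,0,-25],"roll": 0,"jaw": 48},
    {"delta_pos": [0,0,-45],"roll": 0,"jaw": 48},
    {"delta_pos": [0,0,-70],"roll": 0,"jaw": 48},
    {"delta_pos": [0,0,-95],"roll": 0,"jaw": 48},
    {"delta_pos": [0,0,-112],"roll": 0,"jaw": 48},
    {"delta_pos": [0,0,-120],"roll": 0,"jaw": 48},
    {"delta_pos": [0,0,-120],"roll": 0,"jaw": 48},
  ],
)

```text
time_s: 14.23
ee_pos: [444.0, -275.3, 123.8]
ee_rot: [179.9, -0.2, -15.5]
force: [0.8, -0.1, -0.7]
gripper_width: 43.9
gripper_force: 6.7
```

```bash
python3 -c "
from h import *
plan(430,20,122,-90);print(env.state()['gripper_force'],env.state()['force'])"
```

```text
delta [ -92.4 -280.8    1. ] roll -3.1 | pos [ 444.  -275.3  123.8] ty -105.51
6.71370738393307 [ 0.79214435 -0.07715646 -0.72277074]
```

Emit:
arm_command(
  rows=[
    {"delta_pos": [-1,-3,0],"roll": 0,"jaw": 48},
    {"delta_pos": [-4,-12,0],"roll": -0.1,"jaw": 48},
    {"delta_pos": [-9,-27,0],"roll": -0.3,"jaw": 48},
    {"delta_pos": [-16,-47,0],"roll": -0.5,"jaw": 48},
    {"delta_pos": [-24,-71,0],"roll": -0.8,"jaw": 48},
    {"delta_pos": [-32,-97,0],"roll": -1.1,"jaw": 48},
    {"delta_pos": [-41,-124,0],"roll": -1.4,"jaw": 48},
    {"delta_pos": [-50,-151,0],"roll": -1.7,"jaw": 48},
    {"delta_pos": [-59,-178,0],"roll": -2,"jaw": 48},
    {"delta_pos": [-67,-204,0],"roll": -2.3,"jaw": 48},
    {"delta_pos": [-75,-228,0],"roll": -2.6,"jaw": 48},
    {"delta_pos": [-82,-250,0],"roll": -2.8,"jaw": 48},
    {"delta_pos": [-88,-267,0],"roll": -3,"jaw": 48},
    {"delta_pos": [-91,-277,0],"roll": -3.1,"jaw": 48},
    {"delta_pos": [-92,-281,0],"roll": -3.1,"jaw": 48},
    {"delta_pos": [-92,-281,0],"roll": -3.1,"jaw": 48},
    {"delta_pos": [-92,-281,0],"roll": -3.1,"jaw": 48},
  ],
)

```text
time_s: 15.65
ee_pos: [429.2, 20.4, 121.3]
ee_rot: [180.0, 0.0, -0.0]
force: [0.8, -0.1, -2.7]
gripper_width: 43.6
gripper_force: 6.7
```

Run:
```python
from h import *
im,W=cloud("wrist"); cv2.imwrite("pics/w6.png",im)
plan(430,20,122,-90); z=W[...,2]
B=(z>45)&(z<70)&(np.hypot(W[...,0]-628,W[...,1]-20)<25); A=W[B]
print("base",len(A),A.mean(0),A.min(0),A.max(0))
top=A[(A[:,2]>48)&(A[:,2]<56)]; print("top",np.median(top,0),cv2.minEnclosingCircle(top[:,:2].astype(np.float32)))
m=((z>105)&(z<150)&(W[...,0]>470)&(W[...,0]<550)&(abs(W[...,1]-20)<60)).astype(np.uint8)
d=((im.max(-1)<90)&(m>0)).astype(np.uint8)
for M in(m,d):
  n,l,st,c=cv2.connectedComponentsWithStats(M)
  for i in range(1,n):
    if st[i,4]>80: A=W[l==i]; print(st[i],A.mean(0).round(1),cv2.minAreaRect(A[:,:2].astype(np.float32)),A[:,2].min().round(1),A[:,2].max().round(1))
```

```text
delta [ 0.6  0.1 -0.6] roll -0.01 | pos [429.4  20.1 121.4] ty -90.05<stdin>:5: RuntimeWarning: Mean of empty slice.
  ret = um.true_divide(
Traceback (most recent call last):
ValueError: zero-size array to reduction operation minimum which has no identity
```

View pics/w6.png

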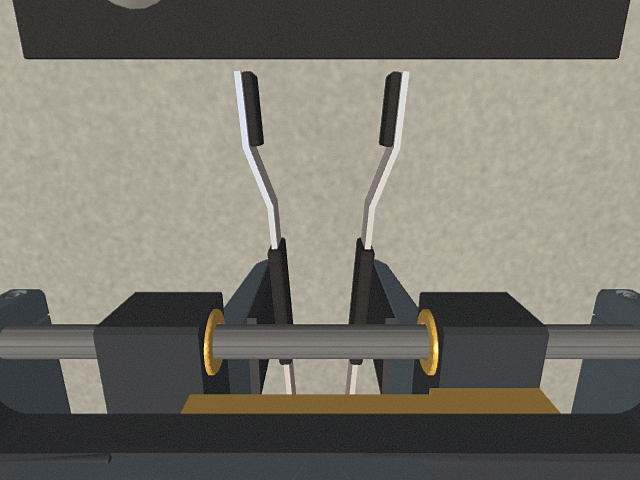

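The tongs are held straight, with tips near (250,108) and (392,108). The lamp is out of view, so I'll move forward.

Emit:
arm_command(
  rows=[
    {"delta_pos": [5,0,0],"roll": 0,"jaw": 48},
    {"delta_pos": [20,0,0],"roll": 0,"jaw": 48},
    {"delta_pos": [40,0,0],"roll": 0,"jaw": 48},
    {"delta_pos": [55,0,0],"roll": 0,"jaw": 48},
    {"delta_pos": [60,0,0],"roll": 0,"jaw": 48},
    {"delta_pos": [60,0,0],"roll": 0,"jaw": 48},
    {"delta_pos": [60,0,0],"roll": 0,"jaw": 48},
  ],
)

```text
time_s: 16.28
ee_pos: [488.7, 20.2, 121.2]
ee_rot: [180.0, 0.1, -0.1]
force: [-0.2, -0.1, -1.6]
gripper_width: 43.8
gripper_force: 6.7
```

Run:
```python
from h import *
im,W=cloud("wrist"); cv2.imwrite("pics/w7.png",im)
plan(490,20,122,-90); z=W[...,2]
A=W[(z>45)&(z<70)&(np.hypot(W[...,0]-628,W[...,1]-20)<25)]
if len(A):
  print("base",len(A),A.mean(0).round(1),A.min(0).round(1),A.max(0).round(1))
  top=A[(A[:,2]>48)&(A[:,2]<57)]; print("top",np.median(top,0),cv2.minAreaRect(top[:,:2].astype(np.float32)))
m=((z>105)&(z<150)&(W[...,0]>530)&(W[...,0]<610)&(abs(W[...,1]-20)<60)).astype(np.uint8)
d=((im.max(-1)<75)&(m>0)).astype(np.uint8)
for M in(m,d):
  n,l,st,c=cv2.connectedComponentsWithStats(M)
  for i in range(1,n):
    if st[i,4]>80: A=W[l==i]; print(st[i],A.mean(0).round(1),cv2.minAreaRect(A[:,:2].astype(np.float32)),A[:,2].min().round(1),A[:,2].max().round(1))
```

```text
delta [ 1.6  0.3 -0.7] roll -0.01 | pos [488.4  20.3 121.3] ty -90.05
base 1927 [625.9  21.8  53.8] [614.2   8.1  45. ] [636.8  35.4  62.5]
top [626.10841584  21.77892868  53.42670644] ((625.4990844726562, 21.73947525024414), (27.338586807250977, 22.58977699279785), 89.38178253173828)
[ 234   71   45  150 2603] [564.1  47.2 136.3] ((558.7938232421875, 47.26042938232422), (58.89642333984375, 8.460843086242676), 7.155374050140381) 122.2 141.3
[ 364   71   45  150 2615] [563.9  -6.5 136.4] ((558.76220703125, -6.457998275756836), (8.357028007507324, 59.01983642578125), 82.18753051757812) 122.2 141.0
[ 242   71   22   76 1064] [574.5  47.2 135.9] ((573.9393310546875, 47.77799987792969), (28.23514747619629, 4.3103437423706055), 3.0676727294921875) 124.6 140.1
[ 379   71   22   76 1078] [574.3  -6.6 136. ] ((574.0059204101562, -7.24758243560791), (4.448618412017822, 27.87584114074707), 86.47675323486328) 123.9 140.1
```

View pics/w7.png

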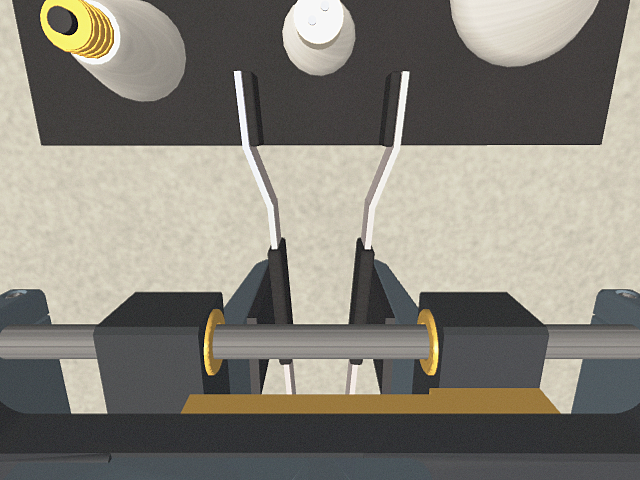

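The view shows the lamp's white top at (320,22), centred between the tips at (250,108) and (392,108). I'll descend, then re-check before going forward.

Emit:
arm_command(
  rows=[
    {"delta_pos": [0,-1.4,5],"roll": 0,"jaw": 48},
    {"delta_pos": [0,-1.4,18],"roll": 0,"jaw": 48},
    {"delta_pos": [0,-1.4,38],"roll": 0,"jaw": 48},
    {"delta_pos": [0,-1.4,58],"roll": 0,"jaw": 48},
    {"delta_pos": [0,-1.4,74],"roll": 0,"jaw": 48},
    {"delta_pos": [0,-1.4,83],"roll": 0,"jaw": 48},
    {"delta_pos": [0,-1.4,86],"roll": 0,"jaw": 48},
    {"delta_pos": [0,-1.4,86],"roll": 0,"jaw": 48},
    {"delta_pos": [0,-1.4,86],"roll": 0,"jaw": 48},
  ],
)

```text
time_s: 17.08
ee_pos: [489.9, 22.1, 36.2]
ee_rot: [-180.0, -0.1, -0.0]
force: [0.5, -0.6, -0.1]
gripper_width: 43.7
gripper_force: 6.7
```

```bash
python3 -c "
from h import *
plan(542.5,21.7,35,-90)"
```

```text
delta [52.6  0.4  1.3] roll -0.0 | pos [489.9  22.1  36.2] ty -90.01
```

Emit:
arm_command(
  rows=[
    {"delta_pos": [3,0.3,0.5],"roll": 0,"jaw": 48},
    {"delta_pos": [9,0.3,1],"roll": 0,"jaw": 48},
    {"delta_pos": [17,0.3,1.3],"roll": 0,"jaw": 48},
    {"delta_pos": [26,0.3,1.3],"roll": 0,"jaw": 48},
    {"delta_pos": [35,0.3,1.3],"roll": 0,"jaw": 48},
    {"delta_pos": [43,0.3,1.3],"roll": 0,"jaw": 48},
    {"delta_pos": [49,0.3,1.3],"roll": 0,"jaw": 48},
    {"delta_pos": [52,0.3,1.3],"roll": 0,"jaw": 48},
    {"delta_pos": [53,0.3,1.3],"roll": 0,"jaw": 48},
    {"delta_pos": [53,0.3,1.3],"roll": 0,"jaw": 48},
  ],
)

```text
time_s: 17.92
ee_pos: [542.4, 21.8, 34.1]
ee_rot: [-180.0, 0.0, -0.0]
force: [-0.3, 0.2, -0.9]
gripper_width: 43.8
gripper_force: 6.7
```

Run:
```python
from h import *
im,W=cloud("wrist"); cv2.imwrite("pics/w8.png",im)
plan(542.5,21.7,35,-90); z=W[...,2]
w=(im.min(-1)>190)&(np.hypot(W[...,0]-628,W[...,1]-21)<25)&(z>42)
A=W[w]; print(len(A),A.mean(0).round(1),A.min(0).round(1),A.max(0).round(1))
m=((z>38)&(z<60)&(W[...,0]>585)&(W[...,0]<660)&(abs(W[...,1]-21)<45))
d=((im.max(-1)<75)&m).astype(np.uint8)
n,l,st,c=cv2.connectedComponentsWithStats(d)
for i in range(1,n):
    if st[i,4]>80: A=W[l==i]; print(st[i],A.mean(0).round(1),cv2.minAreaRect(A[:,:2].astype(np.float32)),A[:,2].min().round(1),A[:,2].max().round(1))
```

```text
delta [ 0.4  0.1 -0.8] roll -0.0 | pos [542.1  21.8  34.2] ty -90.01
4398 [628.7  21.9  53.9] [614.6   8.   51.1] [642.3  35.8  62.2]
[ 242   71   22   76 1060] [628.2  48.9  48.9] ((627.6639404296875, 49.501739501953125), (28.310550689697266, 4.464386940002441), 3.830768585205078) 38.1 52.9
[ 379   71   22   76 1080] [628.  -5.  49.] ((627.7139892578125, -5.697543144226074), (4.63020658493042, 28.091886520385742), 86.26872253417969) 38.1 52.9
```

View pics/w8.png

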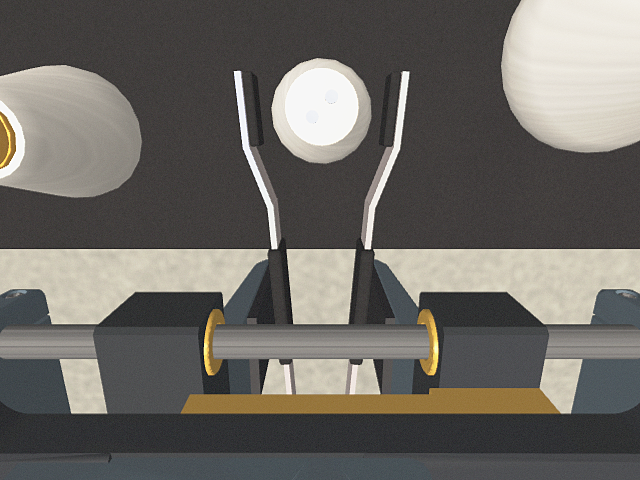

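The base at (322,107) lies exactly between the pads. I'll close slowly.

Emit:
arm_command(
  rows=[
    {"delta_pos": [0,0,0],"roll": 0,"jaw": 46},
    {"delta_pos": [0,0,0],"roll": 0,"jaw": 44},
    {"delta_pos": [0,0,0],"roll": 0,"jaw": 42},
    {"delta_pos": [0,0,0],"roll": 0,"jaw": 40},
    {"delta_pos": [0,0,0],"roll": 0,"jaw": 38},
    {"delta_pos": [0,0,0],"roll": 0,"jaw": 36.5},
    {"delta_pos": [0,0,0],"roll": 0,"jaw": 35},
    {"delta_pos": [0,0,0],"roll": 0,"jaw": 34},
    {"delta_pos": [0,0,0],"roll": 0,"jaw": 33},
    {"delta_pos": [0,0,0],"roll": 0,"jaw": 32},
    {"delta_pos": [0,0,0],"roll": 0,"jaw": 31},
    {"delta_pos": [0,0,0],"roll": 0,"jaw": 28},
    {"delta_pos": [0,0,0],"roll": 0,"jaw": 24},
    {"delta_pos": [0,0,0],"roll": 0,"jaw": 20},
    {"delta_pos": [0,0,0],"roll": 0,"jaw": 20},
    {"delta_pos": [0,0,0],"roll": 0,"jaw": 20},
    {"delta_pos": [0,0,0],"roll": 0,"jaw": 20},
  ],
  squeeze=28,
)

```text
time_s: 19.38
ee_pos: [542.5, 21.7, 34.3]
ee_rot: [-180.0, -0.0, -0.0]
force: [-0.6, -0.2, -1.3]
gripper_width: 29.4
gripper_force: 28.0
```

Emit:
arm_command(
  rows=[
    {"delta_pos": [0,0,-1],"roll": 0,"jaw": 20},
    {"delta_pos": [0,0,-4],"roll": 0,"jaw": 20},
    {"delta_pos": [0,0,-10],"roll": 0,"jaw": 20},
    {"delta_pos": [0,0,-20],"roll": 0,"jaw": 20},
    {"delta_pos": [0,0,-35],"roll": 0,"jaw": 20},
    {"delta_pos": [0,0,-52],"roll": 0,"jaw": 20},
    {"delta_pos": [0,0,-70],"roll": 0,"jaw": 20},
    {"delta_pos": [0,0,-88],"roll": 0,"jaw": 20},
    {"delta_pos": [0,0,-106],"roll": 0,"jaw": 20},
    {"delta_pos": [0,0,-122],"roll": 0,"jaw": 20},
    {"delta_pos": [0,0,-134],"roll": 0,"jaw": 20},
    {"delta_pos": [0,0,-140],"roll": 0,"jaw": 20},
    {"delta_pos": [0,0,-140],"roll": 0,"jaw": 20},
    {"delta_pos": [0,0,-140],"roll": 0,"jaw": 20},
  ],
)

```text
time_s: 20.55
ee_pos: [542.3, 21.8, 174.5]
ee_rot: [-180.0, -0.0, -0.0]
force: [-0.4, -0.5, -1.6]
gripper_width: 29.6
gripper_force: 28.0
```

Run:
```python
from h import *
s=env.state(); print(s["gripper_width"],s["gripper_force"],s["force"])
im,W=cloud("wrist"); z=W[...,2]; p=tool()[1]
w=(im.min(-1)>190)&(np.hypot(W[...,0]-p[0]-86,W[...,1]-p[1])<20)&(z>p[2]+5)
A=W[w]; print(len(A),A.mean(0).round(1),A.min(0).round(1),A.max(0).round(1))
T=A[(A[:,2]<np.median(A[:,2])+2)]; c=np.linalg.lstsq(np.c_[T[:,:2]-T[:,:2].mean(0),np.ones(len(T))],T[:,2],rcond=None)[0]; print("tilt deg",np.degrees(np.arctan(c[:2])))
plan(415,207,175,-60)
```

```text
29.56813700853542 27.99852043390274 [-0.41338297 -0.51389815 -1.63064034]
4717 [628.4  21.8 194. ] [614.5   1.8 184.3] [642.3  41.7 202.8]
tilt deg [-0.13036498  0.36376884]
delta [-126.9 -185.2   -1. ] roll -6.0 | pos [541.9  21.8 173.9] ty -90.01
```

The lamp is lifted and level. I'll carry it beside the lantern.

Emit:
arm_command(
  rows=[
    {"delta_pos": [-1,-2,0],"roll": 0,"jaw": 20},
    {"delta_pos": [-5,-7,0],"roll": -0.2,"jaw": 20},
    {"delta_pos": [-11,-15,0],"roll": -0.5,"jaw": 20},
    {"delta_pos": [-20,-27,0],"roll": -0.9,"jaw": 20},
    {"delta_pos": [-31,-41,0],"roll": -1.4,"jaw": 20},
    {"delta_pos": [-43,-57,0],"roll": -1.9,"jaw": 20},
    {"delta_pos": [-55,-73,0],"roll": -2.5,"jaw": 20},
    {"delta_pos": [-67,-89,0],"roll": -3,"jaw": 20},
    {"delta_pos": [-79,-105,0],"roll": -3.6,"jaw": 20},
    {"delta_pos": [-91,-121,0],"roll": -4.1,"jaw": 20},
    {"delta_pos": [-103,-137,0],"roll": -4.7,"jaw": 20},
    {"delta_pos": [-114,-151,0],"roll": -5.2,"jaw": 20},
    {"delta_pos": [-123,-163,0],"roll": -5.6,"jaw": 20},
    {"delta_pos": [-129,-171,0],"roll": -5.9,"jaw": 20},
    {"delta_pos": [-132,-175,0],"roll": -6,"jaw": 20},
    {"delta_pos": [-132,-175,0],"roll": -6,"jaw": 20},
    {"delta_pos": [-132,-175,0],"roll": -6,"jaw": 20},
    {"delta_pos": [-132,-175,0],"roll": -6,"jaw": 20},
    {"delta_pos": [-132,-175,0],"roll": -6,"jaw": 20},
  ],
)

```text
time_s: 22.18
ee_pos: [410.9, 196.3, 174.3]
ee_rot: [180.0, -0.0, 29.9]
force: [0.8, 0.7, -1.2]
gripper_width: 29.5
gripper_force: 28.0
```

Run:
```python
from h import *
s=env.state(); print(s["gripper_width"],s["gripper_force"],s["force"],s["time_s"],s["ee_pos"])
im,W=cloud("wrist"); i2,S=cloud("scene")
c=np.zeros((300,800,3),np.uint8); c[:,:400]=cv2.resize(im,(400,300)); c[:,400:]=cv2.resize(i2[60:300,220:540],(400,300)); cv2.imwrite("pics/w9.png",c)
z=W[...,2];p=s["ee_pos"]+86*np.array([.866,.5,0])
A=W[(im.min(-1)>190)&(np.hypot(W[...,0]-p[0],W[...,1]-p[1])<16)&(z>180)]; print(A.mean(0).round(1), np.median(A[:,2]),A.min(0).round(1),A.max(0).round(1))
T=A[abs(A[:,2]-np.median(A[:,2]))<2]; q=np.linalg.lstsq(np.c_[T[:,:2]-T[:,:2].mean(0),np.ones(len(T))],T[:,2],rcond=None)[0]; print(q)
```

```text
29.531933887520196 27.998559772968292 [ 0.77385228  0.71153728 -1.24448701] 22.1833 [410.88878269 196.33149622 174.30822749]
[485.6 239.6 193.9] 193.47437945959817 [471.5 225.6 190.9] [499.5 253.3 202.1]
[ 6.46568141e-04 -1.45621399e-03  1.93402927e+02]
```

View pics/w9.png

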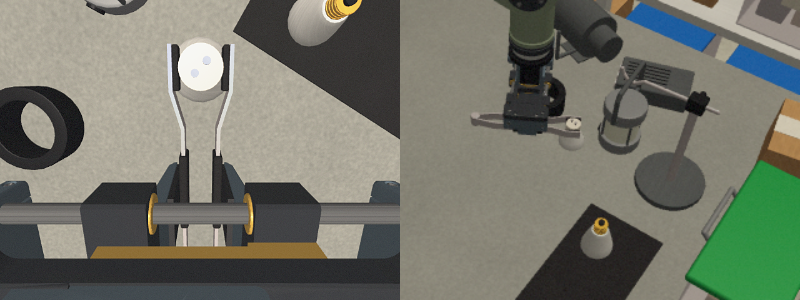

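The lamp is upright in the tongs at (200,68) in the wrist view, about 143 mm up. In the scene view it is beside the lantern, which hangs on the hook at (625,115). It is about 135 mm from the lantern, so I'm handing in.

```bash
python3 -c "
from workcell import env
print(env.job_done())"
```

```text
the job is handed in; nothing more can be done
None
```

The job is handed in at about 22 s: the lantern hangs on the hook, released, and the small lamp is held level in the tongs, face about 14 cm above the bench and about 13.5 cm from the lantern's middle; the hand-in returned no verdict.

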